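# Roll the bottle carriage to the dosing pump and brake it

### The job

Push the blue bottle carriage by its rear bumper so that it rolls off freely towards the red end stop at some 5 to 10 cm a second, then get ahead of it and ease it to rest with your fingers against its orange spring buffer, so that its white index line stands level with the yellow pointer of the dosing pump. Do not knock the carriage, let it race or let it strike the red stop, do not touch the bottle rack it carries, and leave the other things on the table alone. Finish with the carriage released and standing still at the pointer.

Things in the scene. Friction and masses are not known exactly. Their poses are not given: they have to be found in the camera images.
- track: Straight level aluminium track fixed to the table, 170 wide (its x), 740 long (its y from -360 to +380), base 12 thick, steel rails up to 24 above the table. Origin: underside, on the centre line. Its y axis points the way the carriage must go. Stop posts 78 high stand in pairs, 46 to 74 either side of the centre line, open between: grey with pad faces at y = -330, red with pad faces at y = +335.
- slide (a joint): Carriage travel in m, growing towards the red stop; the carriage's origin is at track y = -0.200 + this value. Its buffer meets the red stop at 0.430, its rear the grey stop at -0.060. Ball-bearing wheels: nominal moving mass 3.0 kg with rack (true 0.75 to 1.3 times that); resistance nominally 0.4 N per m/s plus 0.006 N constant, so it coasts for many seconds. Roll it off at 50 to 100 mm/s.
- carriage: Blue steel carriage captive on the track, 130 wide (x), ends at y = -70 (rear, black rubber bumper, a flat plate 12 thick, 130 wide, 35 to 95 above the table) and, with its orange spring buffer relaxed, y = +105 (front). Origin on the track's centre line at table height; axes parallel to the track's. Too large to grip; no handle.
- rear_bumper (a point): Centre of the rear bumper's outer face (y = -70 of the carriage, 65 above the table), the face to push. A finger that meets it at more than about 30 mm/s relative speed knocks it (over 14 N); first meet it slowly, then speed up over 0.5 s or more.
- front_bumper (a point): Centre of the black rubber face of the orange spring buffer, the carriage's front end, looking to the red stop: the face to brake on. It is flat, 130 wide, 33 to 97 above the table; this point lies 65 above it, at carriage y = +0.105 minus the buffer's compression.
- buffer (a joint): Compression of the orange spring buffer in m: 0 relaxed, 0.030 at most (it slides back over the carriage's front). Light (0.12 kg), spring 60 N/m without preload, hardly damped: a carriage running onto a finger that stands still bounces back almost as fast (a full swing would take 1.4 s). To brake it for good the finger has to give way with it.
- rack (a point): White rack with four small bottles fixed on the carriage; bottle tops 144 above the table, white rack top 95 (this point: its centre). Must not be touched: pass over it with 20 mm or more to spare.
- index (a point): White index line of the carriage: at the middle of its length (carriage y = 0), on its +x side (x = +65), 95 above the table.
- pump: Grey dosing pump fixed beside the track on its +x side, 75 by 90, 95 high with its black roller head; its axes are parallel to the track's. Origin: centre of its underside.
- pointer (a point): Tip of the pump's yellow pointer, 72 above the table, pointing to the track (track x = +73). The index line must come level with it along the track's y.
- yellow_bottle: amber-yellow bottle, yellow cap, radius 30, 170 tall mm; a bystander. Origin: centre of its underside.
- beaker: open glass beaker, radius 36, 85 tall mm; a bystander. Origin: centre of its underside.
- orange_cap: loose orange bottle cap lying on the table, radius 18, 16 tall mm; a bystander. Origin: centre of its underside.
There are look-alikes about, which are no part of the job. What is shaped like the pump but green or turquoise is not meant.

How it is judged:
By the outcome, as a careful person would: the job done as asked, in the order asked, and still so for the second after the job is handed in, with the robot touching nothing.
It also fails if it takes over 32 s, if anything falls off the work surface, if the arm or the gripper's body presses on something with over 40 N, if the wrist force passes 120 N, or if a joint passes its speed limit or range.

### The arm

A 6-joint arm with a two-finger parallel gripper is mounted at the origin on the work surface. World frame = base frame: x ahead of the robot, y to its left, z up, the work surface at z = 0. Lengths are in mm, angles in degrees, forces in N, time in s.
With the tool pointing down it reaches from about 325 to 900 mm from the base axis. Payload 6.1 kg.
Tool frame: the origin (TCP) lies midway between the tips of the shut fingers; the grasp point (between the pads) lies 19 mm behind it; z points along the fingers, y is the line along which they close (so a half turn about z gives the same grasp; the last joint's range is limited). The gripper opens to 87 mm and grips with 3 to 60 N. Pads are 19 mm wide; open, the fingers measure 117 mm over their backs; the gripper's body (75 mm by 190 mm) begins 51 mm behind the grasp point.
Start: joints at [57.004, 12.628, 87.462, -0, 79.91, -7.225], TCP at [271.738, 562.827, 222.538] pointing down, gripper open.
Joint ranges: [-170.65, 170.65], [-52.31, 119.04], [5.05, 147.46], [-71.25, 251.25], [11.57, 151.72], [-153.62, 153.62]. Speed limits (degrees/s): [147.25, 147.25, 172.46, 180, 180, 180].

### API

Orientations are given as a 3x3 rotation matrix whose columns are the frame's x, y, z axes.
In Python, from bench import ctrl, jaws, solver, vision, workorder gives the robot as it stands. The module is installed in compiled form; this text tells all that it offers. Calls block until the motion is done:
- ctrl.move_ptp(position, orientation): joint-space move of the TCP to a pose.
- ctrl.movel(position, orientation=None, vel=150): straight line of the TCP; orientation=None keeps the orientation; vel is the mean speed in mm/s.
- ctrl.move_joints(angles): joint-space move.
- jaws.command_gripper(opening, grasp_force=None): opening from 0.0 (shut) to 1.0 (fully open); grasp_force is the grip in N (None keeps the last); returns when the fingers have stopped.
- ctrl.dwell(seconds).
- solver.solve_ik(position, orientation): joint angles nearest the present ones, or None.
- ctrl.observe(): the state.
- vision.get_image(name): name is "scene" or "top" or "wrist"; returns a dict with "frame" (480x640x3 uint8, red, green, blue), "intrinsics" (3x3 intrinsics, pixels), "R" (3x3) and "t" (3): a world point X has camera coordinates R X + t. Camera axes: x right, y down, z forward; pixel columns grow to the right and rows downward; lengths in mm; the calibration is good to about 2 mm. The wrist camera is an equidistant fisheye: a pixel r from the principal point sees the ray r / f radians off the axis. A picture is of the moment at which its call begins. There is no depth.
A pose or a line that the arm cannot do raises ctrl.PlanningError and nothing moves.
- workorder.job_done(): hands the job in; it is judged then, once.
Trained networks look in the newest picture that a camera, given by its name, has taken for a name from the list of things; names that differ only in an ending like _2 or _b are one class to them, and where a whole thing is asked for, a point or a joint stands for the part that bears it (a point fixed in the world has none). Each returns a list of dicts, best first, with "score" (0 to 1); they miss things now and then, are a little off and sometimes report something else, mostly with a low value. They report only what shows in the picture. A call takes as long as a camera call. They do not tell look-alikes from the thing itself.
- vision.find_in(camera, name): "bbox" ([left, top, right, bottom] in pixels, round what is visible of it).
- vision.spot_point(camera, name): "xy" ([column, row] in pixels: a listed point, or the origin of a listed thing).
The state is a dict: "t": time; "joints": joint angles; "joint_velocities": joint speeds; "effort": joint torques, N m; "tcp_pos": TCP position; "eef_rot": TCP orientation; "wrist_force": force on the tool from outside, world axes, zero at the start; "ft_torque": the same for the moment, N m; "finger_gap": opening from 0.0 (shut) to 1.0 (fully open); "gripper_force": force on a finger pad.
Only numpy, scipy, OpenCV 4.12 (cv2) and the standard library are available. Lean on these libraries where they do the work, as an engineer would, in place of code of your own. Each camera call takes 0.05 s, during which the arm holds its last target. There are 200 camera calls.

## Working session

There is one attempt and no reset: what is moved stays moved. The work goes in short steps, each a Python script; the robot and the scene stay as the last script left them, time stands still between calls to the robot, and variables do not carry over. Pictures are saved under pics/ and viewed, at most 10 in all, crops included, and the job is handed in when it is done.

```bash
mkdir -p pics; ls; python3 - <<'E'
from bench import ctrl,jaws,solver,vision,workorder
import cv2,numpy as np
s=ctrl.observe();print(s['t'],s['finger_gap'],s['eef_rot'])
ims={}
for c in("scene","top"):
    g=vision.get_image(c);cv2.imwrite(f'pics/{c}0.png',g['frame'][:,:,::-1])
    np.savez(f'{c}.npz',K=g['intrinsics'],R=g['R'],t=g['t'])
    print(c,np.round(-np.array(g['R']).T@g['t']))
    for n in("rear_bumper","front_bumper","index","pointer","rack","track","carriage","pump"):
        print(n,[(np.round(d['xy'],1).tolist(),round(d['score'],2)) for d in vision.spot_point(c,n)[:3]])
print(ctrl.observe()['t'])
E
```

```text
pics
0.0 1.0017240132041543 [[-9.00539659e-01  4.34772531e-01 -1.08149679e-03]
 [ 4.34773796e-01  9.00538212e-01 -1.63525200e-03]
 [ 2.62966531e-04 -1.94281574e-03 -9.99998078e-01]]
scene [1575.  334.  793.]
rear_bumper [([171.3, 200.5], 0.77)]
front_bumper [([244.2, 211.0], 0.77)]
index [([187.0, 209.6], 0.59)]
pointer [([509.5, 303.5], 0.98), ([330.6, 243.4], 0.8), ([352.1, 295.7], 0.62)]
rack [([198.0, 193.0], 0.97), ([329.4, 241.4], 0.6)]
track [([289.5, 241.3], 0.83)]
carriage [([201.5, 229.6], 0.57)]
pump [([333.5, 348.0], 0.81), ([321.9, 288.7], 0.68)]
top [ 429.   71. 1304.]
rear_bumper [([496.4, 298.3], 0.77)]
front_bumper [([419.9, 300.1], 0.83)]
index [([464.7, 269.4], 0.88)]
pointer [([330.4, 272.2], 0.89), ([297.5, 213.4], 0.65), ([495.2, 295.5], 0.39)]
rack [([470.1, 295.3], 0.73), ([374.7, 300.1], 0.66)]
track [([375.1, 302.9], 0.92)]
carriage [([459.2, 300.2], 0.74)]
pump [([300.5, 194.0], 0.8), ([329.3, 248.0], 0.69), ([189.7, 216.6], 0.6)]
0.9
```

View both.

View pics/scene0.png

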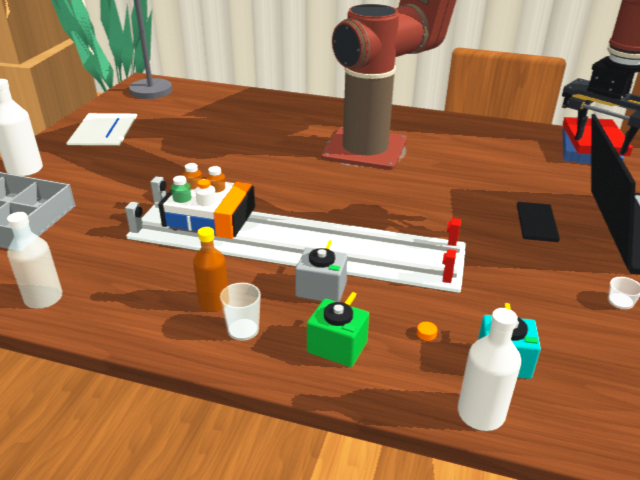

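View pics/top0.png

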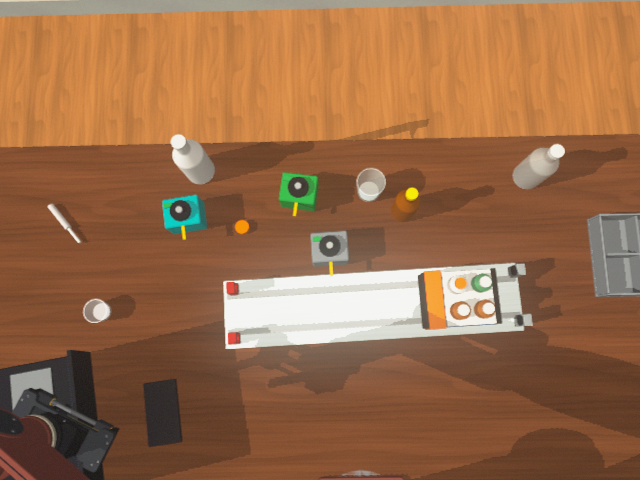

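The pictures show the carriage at the right of the track in the top view (rear bumper ≈(497,298), orange buffer ≈(432,300)) and the red posts at ≈(232,288) and (232,338). The grey pump is at ≈(330,247), with its yellow pointer tip at ≈(331,274). The green and turquoise pumps are look-alikes. In the scene view the pointer tip is ≈(330,243).

```bash
cat > h.py <<'E'
import numpy as np,cv2
C={c:dict(np.load(f'{c}.npz')) for c in('scene','top')}
def proj(c,X):
    p=C[c]['K']@(C[c]['R']@np.asarray(X,float)+C[c]['t']);return p[:2]/p[2]
def ray(c,uv):
    d=C[c]['R'].T@np.linalg.inv(C[c]['K'])@[uv[0],uv[1],1];return -C[c]['R'].T@C[c]['t'],d/np.linalg.norm(d)
def onz(c,uv,z):
    o,d=ray(c,uv);return o+d*(z-o[2])/d[2]
def tri(a,b):
    A=0;B=0;rs=[ray('scene',a),ray('top',b)]
    for o,d in rs:
        P=np.eye(3)-np.outer(d,d);A=A+P;B=B+P@o
    X=np.linalg.solve(A,B);return X,[np.linalg.norm((np.eye(3)-np.outer(d,d))@(X-o)) for o,d in rs][0]
E
python3 - <<'E'
from h import *
r=np.round
for n,a,b in[("pointer",(330.6,243.4),(330.4,272.2)),("rear",(171.3,200.5),(496.4,298.3)),("front",(244.2,211),(419.9,300.1)),("index",(187,209.6),(464.7,269.4)),("rack",(198,193),(470.1,295.3)),("track",(289.5,241.3),(375.1,302.9))]:
    X,e=tri(a,b);print(n,r(X,1),round(e,1))
im=cv2.imread('pics/top0.png');hsv=cv2.cvtColor(im,cv2.COLOR_BGR2HSV)
# track long edges: per column, first/last white-ish pixel rows
m=((hsv[...,1]<60)&(hsv[...,2]>150)).astype(np.uint8)
m[:262]=0;m[355:]=0
cols=np.arange(245,415,5);lo=[];hi=[]
for c in cols:
    y=np.where(m[:,c])[0];lo.append(y.min());hi.append(y.max()+1)
ok=np.ones(len(cols),bool)
for nm,v in(("up",lo),("dn",hi)):
    v=np.array(v,float);P=np.array([onz('top',(c+.5-.5,y-.5),12) for c,y in zip(cols,v)])
    k=np.polyfit(P[:,1],P[:,0],1)
    for _ in range(3):
        q=abs(P[:,0]-np.polyval(k,P[:,1]));s=q<max(1.5,np.median(q)*2);k=np.polyfit(P[s,1],P[s,0],1)
    print(nm,k,s.sum(),"angle",np.degrees(np.arctan(k[0])),"x at y=0",k[1])
r0=onz('top',(223.5,315),12);print("ends",r0,onz('top',(524,298),12))
big=cv2.resize(im[255:360,215:535],None,fx=2.5,fy=2.5,interpolation=cv2.INTER_CUBIC)
cv2.imwrite('pics/crop1.png',big)
E
```

```text
pointer [583.3  63.   72.1] 0.5
rear [ 515.  -334.5   61.1] 0.4
front [ 514.  -152.7   66.8] 2.6
index [ 582.5 -256.    91.5] 1.2
rack [ 520.2 -261.6   97.2] 0.3
track [512.5 -49.8   6.2] 1.3
up [-4.63800677e-02  5.90678771e+02] 32 angle -2.6554791456724858 x at y=0 590.6787714253
dn [-4.71046537e-02  4.19702537e+02] 34 angle -2.696904359087773 x at y=0 419.7025372177343
ends [487.94479328 331.31596498  12.        ] [ 517.78853698 -418.50165427   12.        ]
```

View pics/crop1.png

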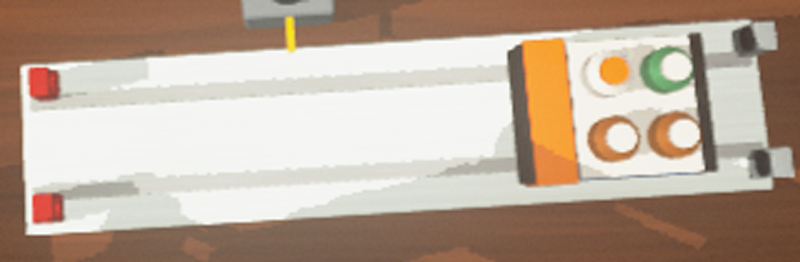

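```bash
cat >> h.py <<'E'
TH=np.arctan(.0467);EX=np.array([np.cos(TH),np.sin(TH),0]);EY=np.array([-np.sin(TH),np.cos(TH),0]);P0=np.array([505.2,0,0])
def W(x,s,z):return P0+EX*x+EY*s+[0,0,z]
def TS(X):X=np.asarray(X)-P0;return np.array([X@EX,X@EY,X[2]])
S0,S1=-380,320
def rect_scene(im,x=65.,z0=20,z1=110,k=2):   # k px/mm ; columns s, rows z downward
    src=np.float32([[0,0],[(S1-S0)*k,0],[(S1-S0)*k,(z1-z0)*k],[0,(z1-z0)*k]])
    dst=np.float32([proj('scene',W(x,S0,z1)),proj('scene',W(x,S1,z1)),proj('scene',W(x,S1,z0)),proj('scene',W(x,S0,z0))])
    return cv2.warpPerspective(im,cv2.getPerspectiveTransform(dst,src),((S1-S0)*k,(z1-z0)*k),flags=cv2.INTER_LINEAR)
def rect_top(im,z=95.,x0=-80,x1=100,k=2):
    src=np.float32([[0,0],[(S1-S0)*k,0],[(S1-S0)*k,(x1-x0)*k],[0,(x1-x0)*k]])
    dst=np.float32([proj('top',W(x1,S0,z)),proj('top',W(x1,S1,z)),proj('top',W(x0,S1,z)),proj('top',W(x0,S0,z))])
    return cv2.warpPerspective(im,cv2.getPerspectiveTransform(dst,src),((S1-S0)*k,(x1-x0)*k),flags=cv2.INTER_LINEAR)
E
python3 - <<'E'
from h import *
a=rect_scene(cv2.imread('pics/scene0.png'));b=rect_top(cv2.imread('pics/top0.png'))
c=np.vstack([a,b]);
# two halves stacked: left half and right half
cv2.imwrite('pics/rect.png',cv2.resize(np.vstack([c[:,:700],c[:60*2,700:]]),None,fx=1.1,fy=.88) if 0 else np.vstack([c[:,:700]]))
cv2.imwrite('pics/rect2.png',np.vstack([c[:,700:]]))
E
```

```text
(no output)
```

View pics/rect.png

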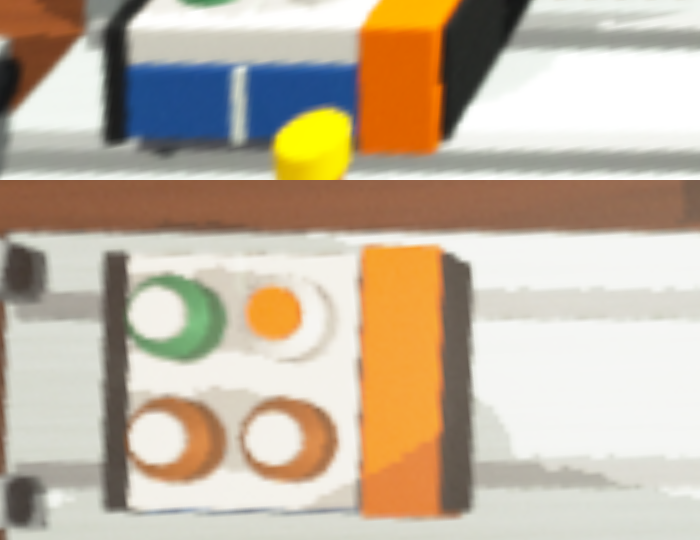

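View pics/rect2.png

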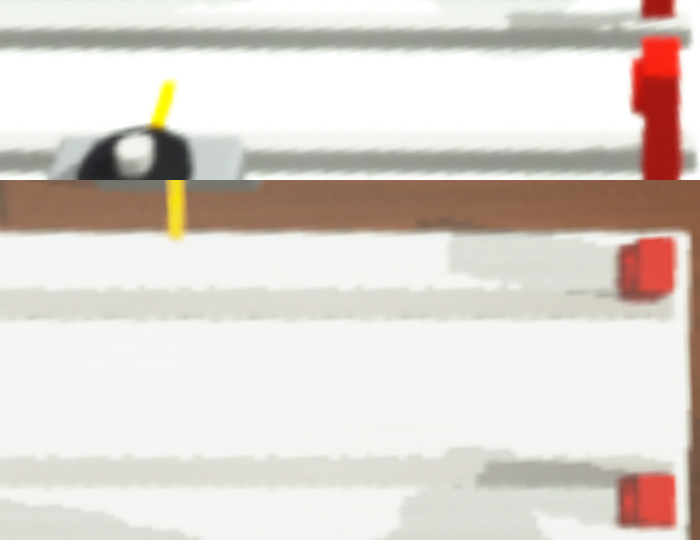

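```bash
cat >> h.py <<'E'
SREF=-261.0
def strip(im):return rect_scene(im)[30:100]
TPL=strip(cv2.imread('pics/scene0.png'))[:,100:356]
def locate(bgr):
    r=cv2.matchTemplate(strip(bgr),TPL,cv2.TM_CCOEFF_NORMED)[0];i=int(r.argmax());d=0.
    if 0<i<len(r)-1:d=.5*(r[i-1]-r[i+1])/(r[i-1]-2*r[i]+r[i+1])
    return SREF+(i+d-100)/2,float(r[i])
def rot(tilt=0,sg=1): # tilt>0: tip ahead of body along +s
    a=np.radians(tilt);z=EY*np.sin(a)-np.array([0,0,1.])*np.cos(a);y=sg*EX;x=np.cross(y,z)
    return np.column_stack([x,y,z])
def look():
    from bench import ctrl,vision
    t=ctrl.observe()['t'];g=vision.get_image('scene');im=np.ascontiguousarray(g['frame'][:,:,::-1])
    return (t,)+locate(im)+(im,)
E
python3 - <<'E'
from h import *
from bench import ctrl,jaws,solver,vision
r=np.round
for sg in(1,-1):
  for n,(s,z,ti) in dict(mid=(-60,235,0),rear=(-346,72,12),front=(150,70,0),far=(200,70,0)).items():
    q=solver.solve_ik(W(0,s,z),rot(ti,sg));print(sg,n,None if q is None else r(q,0))
for n in('scene0',):print(locate(cv2.imread(f'pics/{n}.png')))
E
```

```text
1 mid [-16.  -4. 103.  -0.  80. -18.]
1 rear [-45.  27.  87.   8.  75. -51.]
1 front [  8.   8. 110.  -0.  62.   5.]
1 far [ 13.  10. 108.  -0.  62.  11.]
-1 mid None
-1 rear [-45.  27.  87.   8.  75. 129.]
-1 front None
-1 far None
(np.float32(-260.99942), 0.9999999403953552)
```

```bash
python3 - <<'E'
from h import *
from bench import ctrl,jaws,solver,vision
T=lambda:round(ctrl.observe()['t'],2)
jaws.command_gripper(0.0);print('shut',T())
ctrl.move_ptp(W(0,-60,235),rot(0));print('mid',T())
ctrl.move_ptp(W(0,-350,175),rot(12));print('above',T())
ctrl.movel(W(0,-350,74),vel=150);print('down',T())
t,s,sc,im=look();print('loc',s,sc,ctrl.observe()['wrist_force'])
cv2.imwrite('pics/creep.png',cv2.resize(im[120:270,90:290],None,fx=4,fy=4,interpolation=cv2.INTER_CUBIC))
st=ctrl.observe();print(TS(st['tcp_pos']))
E
```

```text
shut 2.42
mid 4.79
above 5.94
down 6.77
loc -260.9999 0.9999022483825684 [-0.09348836 -0.43130871  0.74316105]
[   0.93964565 -350.6519662    75.63572104]
```

View pics/creep.png

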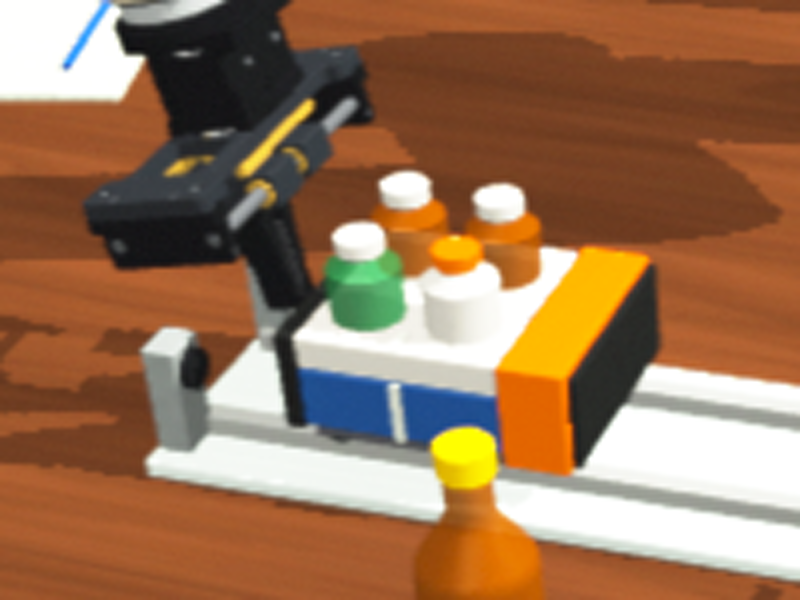

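The shut fingers hang just behind the black bumper (about (295,310) in the crop) and the body is well clear of the bottles. Next I creep up to contact.

```bash
python3 - <<'E'
from h import *
from bench import ctrl
s=-346;ctrl.movel(W(0,s,74),vel=12)
p=look()[1]
while s<-332:
    s+=1.5;ctrl.movel(W(0,s,74),vel=5);t,q,sc,im=look();o=ctrl.observe()
    print(round(o['t'],2),s,round(TS(o['tcp_pos'])[1],2),round(float(q),2),np.round(EY@o['wrist_force'],2))
    if q-p>0.35:break
E
```

```text
7.85 -344.5 -344.49 -261.0 -0.31
8.35 -343.0 -343.0 -261.0 0.71
8.85 -341.5 -341.5 -261.0 -0.15
9.35 -340.0 -340.01 -259.74 0.04
```

```bash
python3 - <<'E'
from h import *
from bench import ctrl
L=[]
def lk(n):
    t,q,sc,im=look();L.append((t,float(q)));print(n,round(t,3),round(float(q),2),round(sc,3))
lk('pre')
ctrl.movel(W(0,-280,74),vel=40);lk('push');lk('.')
ctrl.movel(W(0,-290,172),vel=260);lk('up')
ctrl.move_ptp(W(0,152,178),rot(0));lk('over');lk('.')
np.save('log.npy',L)
E
```

```text
pre 9.35 -259.35 0.998
push 11.05 -164.11 0.997
. 11.1 -160.59 0.997
up 11.675 -122.16 0.997
over 13.358 -24.88 0.997
. 13.408 -22.32 0.997
```

```bash
cat > sim.py <<'E'
import numpy as np
from scipy.optimize import differential_evolution
Q=lambda t:10*t**3-15*t**4+6*t**5
def sim(x0,v0,m,p0,d,L,T,off=0.,lag=0.05,end=4.0,dt=.004):
    # t=0: carriage origin x0, speed v0; finger face p0 then starts after d
    x=x0;v=v0;t=0;con=False;tr=[]
    while t<end:
        p=p0+off+L*Q(np.clip((t-d-lag)/T,0,1))
        c=max(0,x+105-p);con=con or c>0
        v+=dt*(-.06*c/m*1000-(np.sign(v)*min(abs(v)/dt*m/1000,.006+.4e-3*abs(v))/m*1000));x+=dt*v;t+=dt
        if c>25:return None
    return x,v
def cost(u,x0,v0,tgt):
    p0,d,L,T=u;J=0
    for m,o in((2.3,0),(3,-2),(3,2),(3.8,0)):
        r=sim(x0,v0,m,p0,d,L,T,o)
        if r is None:return 1e5
        J+=(r[0]-tgt-o*.8)**2+(r[1]*1.5)**2
    return J
E
python3 - <<'E'
from sim import *
# state at t0=14.06 after descent
x0=-22.3+51*.65-4*.42;v0=51-8*.65
print(x0,v0)
r=differential_evolution(cost,[(125,160),(0,.8),(8,70),(.6,4)],args=(x0,v0,57),maxiter=25,popsize=8,seed=1,polish=False)
print(r.x,r.fun)
for m,o in((2.3,0),(3,-2),(3,0),(3,2),(3.8,0)):print(m,o,sim(x0,v0,m,*r.x,o))
E
```

```text
9.169999999999998 45.8
[1.41400520e+02 1.39698439e-01 2.33823128e+01 1.77984285e+00] 7.049755675551339
2.3 0 (np.float64(56.49945360138488), np.float64(-0.8324478732207403))
3 -2 (np.float64(54.817300324613235), np.float64(0.0))
3 0 (np.float64(57.454343142689346), np.float64(-1.0240986441489326))
3 2 (np.float64(58.1335579391935), np.float64(-0.9052964007074196))
3.8 0 (np.float64(58.095766710697674), np.float64(-0.8532818625384244))
```

```bash
python3 - <<'E'
from h import *
from bench import ctrl
L=np.load('log.npy').tolist()
ctrl.movel(W(0,151.4,70),vel=280)
t,q,sc,im=look();L.append((t,float(q)));o=ctrl.observe();print(t,o['t'],q,sc,TS(o['tcp_pos']))
np.save('log.npy',L)
L=np.array(L[1:]);
# model fit: v' = -(a+b v), b/a nominal
from scipy.optimize import least_squares
from scipy.integrate import odeint
f=lambda u:odeint(lambda y,t:[y[1],-u[2]*(2+.1333*y[1])],[u[0],u[1]],L[:,0]-L[0,0])[:,0]-L[:,1]
r=least_squares(f,[L[0,1],68,1]);print(r.x,np.round(r.fun,2))
T=o['t'];y=odeint(lambda y,t:[y[1],-r.x[2]*(2+.1333*y[1])],r.x[:2],[0,T-L[0,0]])[-1];print('now',T,y,TS(o['tcp_pos'])[1]-10)
from sim import *
p0=TS(o['tcp_pos'])[1]-10
g=lambda u:cost((p0,u[0],u[1],u[2]),y[0],y[1],57)
R=differential_evolution(g,[(0,.8),(8,60),(.6,4)],maxiter=25,popsize=10,seed=1,polish=False);print(R.x,R.fun,'vel',R.x[1]/R.x[2])
for m,oo in((2.3,0),(3,-2),(3,0),(3,2),(3.8,0)):print(m,oo,sim(y[0],y[1],m,p0,*R.x,oo))
E
```

```text
13.9917 14.0417 6.352051 0.9205319285392761 [  1.65393487 151.19624691  71.77558671]
[-164.09396018   69.85345787    0.79178024] [ 0.02 -0.03  0.01 -0.01 -0.    0.01]
now 14.0417 [ 8.7119474 46.8772404] 141.19624690982502
[ 0.07008755 22.08780341  1.76257296] 0.8836720354940157 vel 12.5315683128644
2.3 0 (np.float64(57.09642844200036), np.float64(0.0))
3 -2 (np.float64(55.11222662421996), np.float64(0.0))
3 0 (np.float64(58.29844438927737), np.float64(-0.0011518940382939035))
3 2 (np.float64(58.42839840579597), np.float64(0.0))
3.8 0 (np.float64(57.8729908178934), np.float64(0.0))
```

```bash
python3 - <<'E'
from h import *
from bench import ctrl
ctrl.dwell(.07)
ctrl.movel(W(0,151.3+22.1,70),vel=12.53)
for i in range(3):
    t,q,sc,im=look();o=ctrl.observe();print(round(t,3),round(float(q),2),round(sc,3),TS(o['tcp_pos'])[1],EY@o['wrist_force'])
    if i<2: ctrl.dwell(.1)
cv2.imwrite('pics/after.png',cv2.resize(im[160:310,220:420],None,fx=4,fy=4,interpolation=cv2.INTER_CUBIC))
E
```

```text
16.017 54.69 0.97 173.35002384819984 -0.704383503106271
16.167 54.78 0.97 173.3525807440949 0.0311926664667359
16.317 54.91 0.97 173.37868495721997 0.140780530543626
```

View pics/after.png

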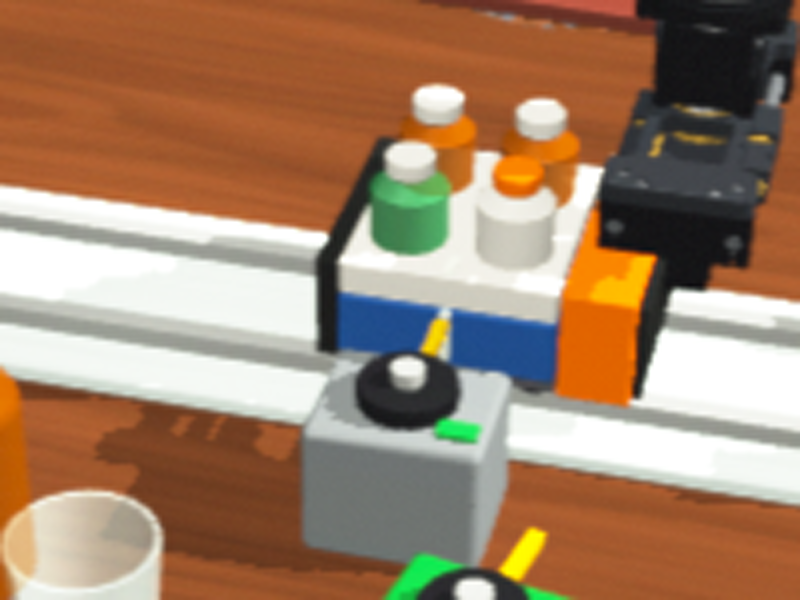

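The carriage stands almost still with its index line about 2 mm short of the pointer. In the crop the tip is at (446,318) and the line at (446,345), and there is a small gap between buffer and fingers. I'll withdraw and measure it properly in both views.

```bash
python3 - <<'E'
from h import *
from bench import ctrl,vision
ctrl.movel(W(0,190,70),vel=60);ctrl.movel(W(0,195,190),vel=250)
for i in range(2):
    t,q,sc,im=look();print(round(t,3),round(float(q),2),round(sc,3))
g=vision.get_image('top');tp=np.ascontiguousarray(g['frame'][:,:,::-1])
cv2.imwrite('pics/s_end.png',im);cv2.imwrite('pics/t_end.png',tp)
for c in('scene','top'):
    for n in('index','pointer'):print(c,n,[(np.round(d['xy'],1).tolist(),round(d['score'],2)) for d in vision.spot_point(c,n)[:3]])
A=cv2.resize(im[195:270,280:380],(800,600),interpolation=cv2.INTER_NEAREST)[:480]
a=rect_scene(im)[:,820:960];b=rect_top(tp)[:,760:1060]
cv2.imwrite('pics/end_rect.png',np.hstack([cv2.resize(a,(420,540),interpolation=cv2.INTER_NEAREST),cv2.resize(b,(360,432))[:540] if 0 else cv2.copyMakeBorder(cv2.resize(b,(360,432)),0,108,0,0,cv2.BORDER_CONSTANT)]))
# yellow tip scene/top
for c,I,box in(('scene',im,(215,265,310,350)),('top',tp,(255,280,320,342))):
    y0,y1,x0,x1=box;h=cv2.cvtColor(I[y0:y1,x0:x1],cv2.COLOR_BGR2HSV)
    m=(abs(h[...,0].astype(int)-28)<8)&(h[...,1]>130)&(h[...,2]>120);Y,X=np.where(m)
    rows=sorted(set(Y));print(c,[(r+y0,round(X[Y==r].mean()+x0,1),int((Y==r).sum())) for r in (rows[:5] if c=='scene' else rows[-5:])])
print(ctrl.observe()['t'])
E
```

```text
17.425 54.9 0.96
17.475 54.9 0.96
scene index [([329.9, 228.2], 0.72)]
scene pointer [([328.9, 243.2], 0.98), ([509.5, 302.1], 0.84), ([350.7, 294.4], 0.81)]
top index [([328.5, 280.4], 0.83), ([330.7, 270.6], 0.18)]
top pointer [([180.3, 239.3], 0.88), ([331.0, 275.0], 0.66), ([293.1, 213.8], 0.65)]
scene [(np.int64(240), np.float64(329.5), 4), (np.int64(241), np.float64(329.5), 4), (np.int64(242), np.float64(329.0), 5), (np.int64(243), np.float64(329.0), 5), (np.int64(244), np.float64(328.5), 6)]
top [(np.int64(271), np.float64(331.0), 3), (np.int64(272), np.float64(331.0), 3), (np.int64(273), np.float64(331.0), 3), (np.int64(274), np.float64(331.0), 3), (np.int64(275), np.float64(331.0), 3)]
17.775
```

View pics/end_rect.png

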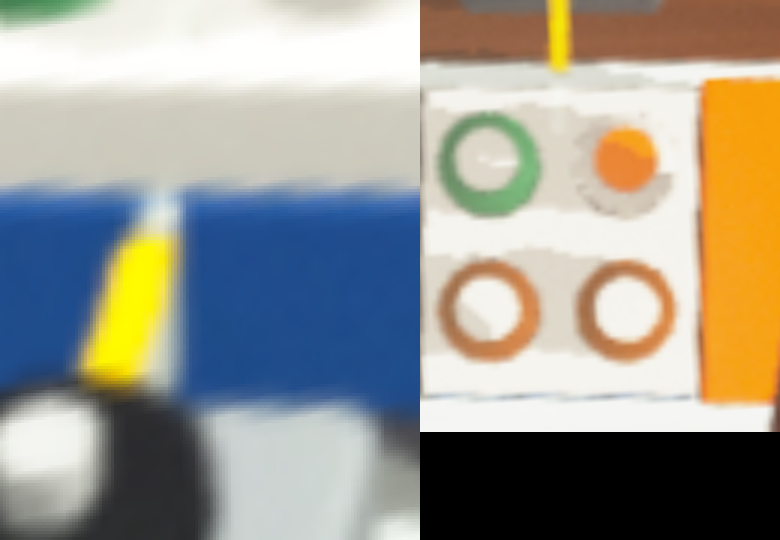

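```bash
python3 - <<'E'
from h import *
def line(f,guess,rows):
    a=rect_scene(cv2.imread(f)).astype(float);c=int((guess-S0)*2)
    p=a[rows[0]:rows[1],c-24:c+24,2].mean(0);lo=np.median(p);hi=p.max();h=(lo+hi)/2   # red channel: blue panel low
    i=np.where(p>h)[0];l=i[0]-(p[i[0]]-h)/(p[i[0]]-p[i[0]-1]);r=i[-1]+(p[i[-1]]-h)/(p[i[-1]]-p[i[-1]+1])
    return [S0+(c-24+v)/2 for v in(l,r)],S0+(c-24+(l+r)/2)/2
for rows in((67,72),(70,76),(72,78)):
    print(rows,line('pics/scene0.png',-261,rows),line('pics/s_end.png',57,rows))
# right edge only, lower rows clear of pointer
# pointer tip in both frames: fit intersection of scene ray with plane track x=73
o,d=ray('scene',(329.5,239.7))
k=(73-TS(o)[0])/(d@EX);print('tip scene@x73',TS(o+k*d))
print('tip scene@z72',TS(onz('scene',(329.5,239.7),72)),'top@z72',TS(onz('top',(331,275.5),72)))
print('tri',TS(tri((329.5,239.7),(331,275.5))[0]))
# whole-carriage displacement in the top view (rack/bumper edges) as a check
print(locate(cv2.imread('pics/s_end.png')))
E
```

```text
(67, 72) ([np.float64(-263.35393258426967), np.float64(-256.8317757009346)], np.float64(-260.0928541426021)) ([np.float64(53.40449438202245), np.float64(59.926356589147304)], np.float64(56.665425485584876))
(70, 76) ([np.float64(-263.9130434782609), np.float64(-257.2734375)], np.float64(-260.59324048913044)) ([np.float64(52.773863636363615), np.float64(59.80785714285713)], np.float64(56.29086038961037))
(72, 78) ([np.float64(-264.13773148148147), np.float64(-257.3866525423729)], np.float64(-260.7621920119272)) ([np.float64(52.29573170731709), np.float64(59.68602941176471)], np.float64(55.99088055954087))
tip scene@x73 [73.         55.52849013 75.28013033]
tip scene@z72 [68.38008345 54.48372877 72.        ] top@z72 [72.98257495 57.82601082 72.        ]
tri [72.83215781 56.70622021 75.28299713]
(np.float32(54.897003), 0.9602930545806885)
```

```bash
python3 -c "
from h import look
from bench import workorder
print(look()[:3]);print(workorder.job_done())"
```

```text
(17.775, np.float32(54.896942), 0.9604253768920898)
the job is handed in; nothing more can be done
None
```

The carriage was pushed off at about 70 mm/s, eased to rest on its buffer with the fingers, released, and handed in at about 17.8 s standing still, with its index line measured about 1 mm from the pump's pointer.

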